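# Shut the marked air valve under the sliding cover

### The job

On the shop-air valve box, slide the loose metal cover off the valves and along its runners, over the empty bay beside them, all the way to the end stop, and only then push the handle that ends in a round disc a quarter turn clockwise (seen from above) until it is fully shut. Push with the fingers only: do not lift the cover, leave the plain straight handle as it is, and do not shift the other things on the bench.

Things in the scene. Friction and masses are not known exactly. Their poses are not given: they have to be found in the camera images.
- valve_box: Grey steel box fixed to the bench, open on top, 332 mm in x, 354 in y. Origin on the bench under the middle of the valve bay, which is free inside over x +-150, y -87 to +80 mm. Beside it towards +y lies the parking bay. The side walls (x = +-150 to +-160, top z = 66 mm) are the runners; a 6 mm rim outside them and at both ends rises to z = 76 mm. In the valve bay only handles and hubs stand above z = 46 mm.
- end_stop (a point): Middle of the end stop's inner face at the +y end of the parking bay, at the height of the runners (box frame y = 255, z = 66 mm). The cover's leading edge meets it. The wall between the bays is 62 mm high; nothing in the parking bay is above 50 mm.
- cover: Loose aluminium plate, 316 (x) by 170 (y) by 5 mm, 0.5 to 0.8 kg, flat on the runners with 2 mm play each side; origin at the centre of its underside. At first it hides both valves, 0 to 12 mm along y from the box's origin; it slides along the box's +y and at the end stop is at y = 170 mm in the box's frame. Sliding takes 2 to 8 N.
- cover_lug (a point): Middle of the top edge of the cover's upright lug: a bar 80 mm along x, 12 mm thick along y, standing 24 mm above the plate's upper face, 30 mm towards +y from the plate's centre. Its top is 95 mm above the bench. Push on its -y face.
- disc_handle (a joint): Angle (rad) of the marked handle: 0 = open, pointing along the box's +y; 1.571 = shut against its stop, pointing along the box's +x. It grows clockwise seen from above, starts at 0 to 0.2, has friction (0.12 N m, about 3 N at 40 mm from the pivot) and stays where it is left.
- disc_end (a point): Centre of the top face of the round disc (34 mm across, 12 mm thick) at the end of the marked handle, 61 mm from its pivot. The handle is a level steel bar 14 mm wide, 12 mm thick, reaching 76 mm from the pivot; its top is 58 mm and its underside 46 mm above the bench.
- disc_pivot (a point): Point on the marked handle's vertical turning axis, at the handle's top face (58 mm above the bench). In the box's frame it is at y = -35 mm and at x = +40 or x = -95 mm (which one varies; the plain handle has the other). The round hub there is 24 mm across.
- plain_handle (a joint): Angle (rad) of the other handle, same joint; starts open (0 to 0.2) and must stay as it is.
- plain_end (a point): Point on the top face of the plain handle (the same 14 mm wide, 76 mm long bar, without a disc), 61 mm from its pivot.
- screwdriver: Screwdriver lying on the bench behind the valve box, bystander.
- parts_cup: Small open steel cup, 72 mm across, 60 mm high, to the right of the valve box, bystander; origin under its base.
- coupling: Brass pipe coupling, 32 mm across, 45 mm high, standing near the box's right rear corner, bystander; origin under its base.
- tin: White jar with steel cap, 64 mm across, 75 mm high, beyond the end stop, bystander; origin under its base.
- spray: Blue spray can, 66 mm across, 190 mm high, on the left of the bench, bystander; origin under its base.
- jug: Amber bottle, 90 mm across, 220 mm high, on the right of the bench, bystander; origin under its base.

How it is judged:
By the outcome, as a careful person would: the job done as asked, in the order asked, and still so for the second after the job is handed in, with the robot touching nothing.
It also fails if it takes over 54 s, if anything falls off the work surface, if the arm or the gripper's body presses on something with over 40 N, if the wrist force passes 120 N, or if a joint passes its speed limit or range.

### The arm

A 6-joint arm with a two-finger parallel gripper is mounted at the origin on the work surface. World frame = base frame: x ahead of the robot, y to its left, z up, the work surface at z = 0. Lengths are in m, angles in rad, forces in N, time in s.
With the tool pointing down it reaches from about 0.225 to 0.725 m from the base axis. Payload 3.1 kg.
Tool frame: the origin (TCP) lies midway between the tips of the shut fingers; the grasp point (between the pads) lies 19 mm behind it; z points along the fingers, y is the line along which they close (so a half turn about z gives the same grasp; the last joint's range is limited). The gripper opens to 85 mm and grips with 20 to 120 N. Pads are 22 mm wide; open, the fingers measure 114 mm over their backs; the gripper's body (76 mm by 85 mm) begins 54 mm behind the grasp point. The pads swing forward as they close: fully open they stand 13 mm farther back than shut.
Start: joints at [1.134, 0.048, 0.099, 1.622, 0, 1.443], TCP at [0.16, 0.5, 0.21] pointing down, gripper open.
Joint ranges: [-2.91, 2.91], [-0.99, 1.94], [-1.21, 1.42], [-2.12, 2.29], [-1.49, 1.47], [-3.14, 3.14]. Speed limits (rad/s): [2.79, 2.79, 3.14, 3.14, 3.14, 3.14].

### API

Orientations are given as a unit quaternion [w, x, y, z].
In Python, from plant import r, cams gives the robot as it stands.
- The arm moves only by the tool arm_command, never from a script. Its argument "commands" is a list of rows, each a list of 7 numbers: the shift along the tool's x, y, z each as a share of 0.1 m, from -1 to 1, then the turn, a rotation vector about the tool's x, y, z each as a share of 90 degrees, from -1 to 1, then the finger opening in mm, from 0 to 85.4. A call has 1 to 5 rows; each row is the pose to reach, as a shift and turn from the pose commanded when the call began, along the tool's axes at that moment; what a row does not reach only later rows make up. A row lasts 1/12 s, in which the tool goes at most 41.7 mm and 7.16 degrees, less where a joint would pass 70% of its speed; a pose out of reach is approached as far as the arm can. A call with a number of a shift or a turn outside -1 to 1 is refused whole. A call with a gripper value outside its range is refused whole. The fingers move at their own pace and stop on an object; "grip_force" is the grip in N (left out, the last holds). Time passes only in rows, so rows that repeat a pose let the fingers close. It gives the time, the measured TCP pose, the force, the opening and the grip force at its end, in the units of the state.
- r.state(): the state, without advancing time (a new reading comes with each control period).
- cams.camera(name): name is "side" or "top" or "wrist"; returns (picture, depth): 480x640x3 uint8, red, green, blue; 480x640 float32, m along the optical axis (not along the pixel's ray), 0 where there is no reading.
- cams.calibration(name): a dict with "camera_matrix" (3x3 intrinsics, pixels), "eye" and "attitude" of the camera in the world; the wrist camera has in their place "mount" (4x4, takes a point from camera to tool coordinates, whose origin is the TCP and whose axes are the flange's). Camera axes: x right, y up, looking along -z (the intrinsics and any distortion apply to the point x, -y, -z); pixel columns grow to the right and rows downward; lengths in m; the calibration is good to about 2 mm. A picture is of the moment at which its call begins: read the wrist's pose just before it. calibration takes no time and is no camera call.
- r.close_job(): hands the job in; it is judged then, once.
The state is a dict: "t": time; "joints": joint angles; "qd": joint speeds; "effort": joint torques, N m; "ee_pos": TCP position; "ee_rot": TCP orientation; "force": force on the tool from outside, world axes, zero at the start; "moment": the same for the moment, N m; "width": finger opening in m; "gripper_force": force on a finger pad.
Only numpy, scipy, OpenCV 4.12 (cv2) and the standard library are available. Lean on these libraries where they do the work, as an engineer would, in place of code of your own. Each camera call takes 0.05 s, during which the arm holds its last target. There are 200 camera calls.

## Working session

There is one attempt and no reset: what is moved stays moved. The work goes in short steps, Python scripts to look and compute and a tool call to move; the robot and the scene stay as the last step left them, time stands still between calls to the robot, and variables do not carry over. Pictures are saved under pics/ and viewed, at most 10 in all, crops included, and the job is handed in when it is done.

Besides the shell and the picture viewer there is one more tool, called after "Request:" as name(argument=value, ...) on one line, values as JSON. arm_command: Moves the arm, as the interface text tells. Shift numbers are shares of 0.1 m and turn numbers shares of 90 degrees, none past 1 either way. Its arguments: {"type":"object","properties":{"commands":{"type":"array","items":{"type":"array","items":{"type":"number"}}},"grip_force":{"type":"number"}},"required":["commands"]}

```bash
mkdir -p pics; ls; cat > h.py <<'E'
import numpy as np, cv2
from plant import r, cams
def snap(name,fn):
    s=r.state(); p,d=cams.camera(name); cv2.imwrite(fn,p[:,:,::-1]); np.save(fn[:-4],d); return s,p,d
E
python3 - <<'E'
from h import *
for n in("top","side"):
    s,p,d=snap(n,f"pics/{n}0.png"); print(cams.calibration(n))
print(cams.calibration("wrist")); print(s)
E
```

```text
pics
{'camera_matrix': array([[437.49377941,   0.        , 323.50101645],
       [  0.        , 437.49377941, 240.03532746],
       [  0.        ,   0.        ,   1.        ]]), 'eye': array([ 0.42835808, -0.00571945,  1.40227562]), 'attitude': array([ 0.70722254,  0.04848042, -0.0463875 , -0.70379978])}
{'camera_matrix': array([[472.21311388,   0.        , 313.89038748],
       [  0.        , 472.21311388, 236.19549575],
       [  0.        ,   0.        ,   1.        ]]), 'eye': array([ 0.1400876 , -0.86610766,  0.72866874]), 'attitude': array([ 0.85468987,  0.45283702, -0.11459276, -0.2265223 ])}
{'camera_matrix': array([[394.59871527,   0.        , 319.51255027],
       [  0.        , 394.59871527, 241.34423885],
       [  0.        ,   0.        ,   1.        ]]), 'mount': array([[-3.31952931e-04,  9.50934299e-01,  3.09392709e-01,
         7.89893631e-02],
       [ 9.99999720e-01,  1.07990754e-04,  7.41002354e-04,
        -5.12989383e-04],
       [ 6.71233002e-04,  3.09392868e-01, -9.50934068e-01,
        -1.63102112e-01],
       [ 0.00000000e+00,  0.00000000e+00,  0.00000000e+00,
         1.00000000e+00]])}
{'t': 0.05, 'joints': array([ 1.13423511e+00,  4.87237641e-02,  9.76189165e-02,  1.62200531e+00,
       -9.85023024e-06,  1.44302870e+00]), 'qd': array([-0.00109204, -0.00137846,  0.00109594, -0.0006945 , -0.00091503,
        0.00066984]), 'effort': array([ 1.39744508e-03, -3.40146661e+01,  3.21229541e+01,  1.64916529e-02,
       -2.19886147e-04,  9.51053039e-06]), 'ee_pos': array([0.15927329, 0.49957203, 0.20914183]), 'ee_rot': array([-3.17395271e-04,  1.53783991e-01,  9.88103813e-01, -1.11253563e-03]), 'force': array([-0.1281137 ,  0.30985831,  0.57273511]), 'moment': array([-0.00133206, -0.01928735,  0.04161179]), 'gripper_force': 0.0, 'width': 0.08563942273345747}
```

View pics/top0.png

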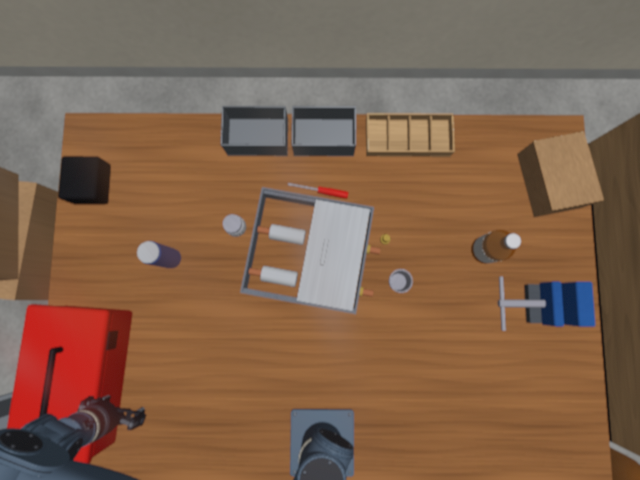

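View pics/side0.png

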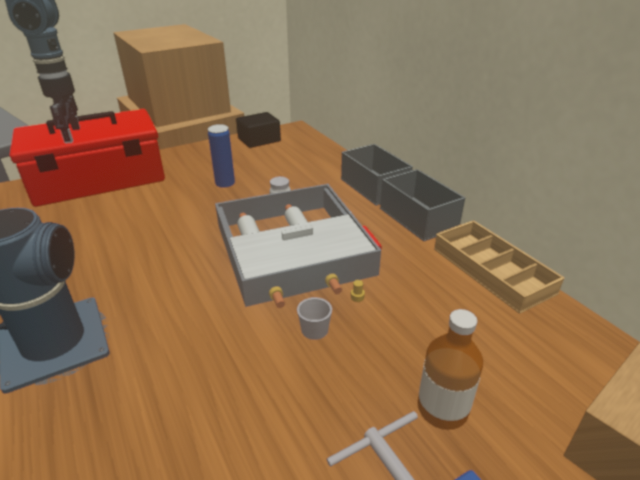

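The top view shows the box at (243–373, 190–311), with its +y pointing image-left (world +y). The cover is at the right end and its lug is near (324,252). The tin is at (234,225) and the cup at (401,282). The side view agrees.

```bash
cat >> h.py <<'E'
from scipy.spatial.transform import Rotation as R
def cloud(name,d,s=None):
    c=cams.calibration(name);K=c["camera_matrix"]
    v,u=np.mgrid[:480,:640]
    P=np.stack([(u-K[0,2])/K[0,0]*d,-(v-K[1,2])/K[1,1]*d,-d],-1)
    if name=="wrist":
        M=c["mount"];P=P@M[:3,:3].T+M[:3,3];q,t=s["ee_rot"],s["ee_pos"]
    else:q,t=c["attitude"],c["eye"]
    return P@R.from_quat(np.roll(q,-1)).as_matrix().T+t
def inbox(P,o,a):   # world->box, a = direction of box +x
    c,s_=np.cos(a),np.sin(a);D=P-np.append(o,0);return np.stack([D[...,0]*c+D[...,1]*s_,-D[...,0]*s_+D[...,1]*c,D[...,2]],-1)
E
python3 - <<'E'
from h import *
d=np.load("pics/top0.npy");P=cloud("top",d);Z=P[...,2]
print("bench z",np.median(Z[330:360,200:400]), "cover z",np.median(Z[270:290,325:345]))
m=np.zeros_like(Z,bool);m[180:320,235:385]=1
m&=(Z>.058)&(Z<.11)&(d>0)
m=cv2.morphologyEx(m.astype(np.uint8),cv2.MORPH_OPEN,np.ones((3,3)))>0
r_=cv2.minAreaRect(P[m][:,:2].astype(np.float32)*1000);print(r_,cv2.boxPoints(r_))
c,(w,h),_=r_; bp=cv2.boxPoints(r_)
# box +y = long axis, pointing world +y
e=[bp[1]-bp[0],bp[2]-bp[1]];ly=max(e,key=np.linalg.norm);ly=ly/np.linalg.norm(ly);ly*=np.sign(ly[1])
lx=np.array([ly[1],-ly[0]]);a=np.arctan2(lx[1],lx[0])
# box spans y -93-?..261: mid y = 84
o=(np.array(c)-84*ly)/1000
print("angle",np.degrees(a),"origin",o)
B=inbox(P,o,a)*1000
l=m&(B[...,2]>87)&(abs(B[...,0])<70)
print("lug",np.median(B[l],0),B[l].min(0),B[l].max(0),l.sum())
cv_=m&(abs(B[...,0])<140)&(B[...,2]>62)&(B[...,1]>-85)&(B[...,1]<150); print("cover y",np.percentile(B[cv_][:,1],[1,99]))
for nm,(u0,v0) in dict(tin=(232,222),cup=(400,281),coup=(386,239),spray=(150,252)).items(): print(nm,P[v0,u0],B[v0,u0])
E
```

```text
bench z 0.0005575715075881726 cover z 0.07156205520194392
((584.5401000976562, 77.529296875), (416.1286926269531, 333.12176513671875), 79.92922973632812) [[ 384.16245  -98.20372]
 [ 712.1516  -156.45488]
 [ 784.9177   253.26231]
 [ 456.9286   311.5135 ]]
angle -10.070769 origin [ 0.56985149 -0.00517648]
lug [-0.96521854  2.93726046 94.74530325] [-39.21695247  -3.10613993  87.52645538] [ 39.89017098   8.82138598 101.11420478] 105
cover y [-83.60974756  56.27722272]
tin [0.66275574 0.28126464 0.07282854] [ 41.38446263 298.27342398  72.82853597]
cup [ 0.48653046 -0.24429444  0.00976031] [ -40.22402743 -250.00364018    9.76030966]
coup [ 0.61569917 -0.19668466  0.04623413] [  78.62925375 -180.54039641   46.23412895]
spray [0.55642637 0.48295074 0.18756386] [-98.5743628  478.25881778 187.56385935]
```

```bash
python3 - <<'E'
from h import *
d=np.load("pics/top0.npy");P=cloud("top",d);Z=P[...,2]
m=np.zeros_like(Z,np.uint8);m[((Z>.058)&(Z<.11)&(d>0))]=1
m[:180]=0;m[320:]=0;m[:,:235]=0;m[:,385:]=0
n,L,S,_=cv2.connectedComponentsWithStats(m);i=1+S[1:,4].argmax();m=L==i;print(S[i])
r_=cv2.minAreaRect(P[m][:,:2].astype(np.float32)*1000);print(r_)
bp=cv2.boxPoints(r_)
e=[bp[1]-bp[0],bp[2]-bp[1]];ly=max(e,key=np.linalg.norm);ly=ly/np.linalg.norm(ly);ly*=np.sign(ly[1])
a=np.arctan2(-ly[0],ly[1]);o=(np.array(r_[0])-84*ly)/1000
print("angle",np.degrees(a),"origin",o)
B=inbox(P,o,a)*1000
l=m&(B[...,2]>87)&(abs(B[...,0])<70)
print("lug",np.median(B[l],0),B[l].min(0),B[l].max(0),l.sum())
w=m&(abs(B[...,0])<140)&(B[...,2]>58)
print("y edges",np.percentile(B[m][:,1],[.5,99.5]),"x",np.percentile(B[m][:,0],[.5,99.5]))
q=w&(B[...,2]<74)&(B[...,1]<150);print("cover",np.percentile(B[q][:,1],[1,99]))
def W(x,y): c,s=np.cos(a),np.sin(a);return o[0]+(x*c-y*s)/1e3,o[1]+(x*s+y*c)/1e3
print("start",W(0,5),"end",W(0,194),"pivots",W(40,-35),W(-95,-35))
for nm,(u0,v0) in dict(tin=(232,222),coup=(386,239)).items(): print(nm,B[v0,u0])
E
```

```text
[ 240  188  134  127 7220]
((579.210205078125, 47.51861572265625), (355.1680603027344, 333.12176513671875), 79.92922973632812)
angle -10.070769 origin [ 0.56452159 -0.03518716]
lug [-0.96524488 33.41756108 94.74530325] [-39.21697881  27.37416069  87.52645538] [ 39.89014464  39.30168659 101.11420478] 105
y edges [-92.30307211 259.46019756] x [-165.67715387  164.26163139]
cover [-87.63611979  86.6958024 ]
start (np.float64(0.5653959143389947), np.float64(-0.03026419392973185)) end (np.float64(0.5984452925920486), np.float64(0.15582378041744233)) pivots (np.float64(0.5977850407660007), np.float64(-0.07664247024059295)) (np.float64(0.4648650549650192), np.float64(-0.053035775005817416))
tin [ 41.38443629 328.7537246   72.82853597]
coup [  78.62922741 -150.06009579   46.23412895]
```

Box pose: origin (0.5645, −0.035), yaw −10.1°. The fitted size of 355×333 matches the given one. The lug's −y face is at box y≈27. Next I move above the spot behind the lug.

Request:
arm_command(commands=[[-0.91, -0.645, 0, 0, 0, 0, 45], [-0.91, -0.645, 0, 0, 0, 0, 45], [-0.91, -0.645, 0, 0, 0, 0, 45]])

```text
t: 0.35
ee_pos: [0.2273, 0.4088, 0.2095]
ee_rot: [0.0, 0.153, 0.988, -0.001]
force: [0.6, -0.2, 0.4]
width: 0.0519
gripper_force: 0.0
```

Request:
arm_command(commands=[[-0.91, -0.645, 0, 0, 0, 0, 45], [-0.91, -0.645, 0, 0, 0, 0, 45], [-0.91, -0.645, 0, 0, 0, 0, 45]])

```text
t: 0.6
ee_pos: [0.2948, 0.3193, 0.2098]
ee_rot: [0.0, 0.154, 0.988, -0.001]
force: [0.7, 0.3, -0.3]
width: 0.0453
gripper_force: 0.0
```

Request:
arm_command(commands=[[-0.91, -0.645, 0, 0, 0, 0, 45], [-0.91, -0.645, 0, 0, 0, 0, 45], [-0.91, -0.645, 0, 0, 0, 0, 45]])

```text
t: 0.85
ee_pos: [0.362, 0.2301, 0.2098]
ee_rot: [0.0, 0.155, 0.988, -0.001]
force: [0.8, 0.3, 0.6]
width: 0.0451
gripper_force: 0.0
```

Request:
arm_command(commands=[[-0.91, -0.645, 0, 0, 0, 0, 45], [-0.91, -0.645, 0, 0, 0, 0, 45], [-0.91, -0.645, 0, 0, 0, 0, 45]])

```text
t: 1.1
ee_pos: [0.4292, 0.1408, 0.2097]
ee_rot: [0.0, 0.155, 0.988, -0.001]
force: [-0.1, 0.3, -0.7]
width: 0.0452
gripper_force: 0.0
```

Request:
arm_command(commands=[[-0.91, -0.645, 0, 0, 0, 0, 45], [-0.91, -0.645, 0, 0, 0, 0, 45], [-0.91, -0.645, 0, 0, 0, 0, 45]])

```text
t: 1.35
ee_pos: [0.4963, 0.0516, 0.2095]
ee_rot: [-0.0, 0.155, 0.988, -0.001]
force: [0.7, 0.1, 0.2]
width: 0.0449
gripper_force: 0.0
```

Request:
arm_command(commands=[[-0.91, -0.645, 0, 0, 0, 0, 45], [-0.91, -0.645, 0, 0, 0, 0, 45], [-0.91, -0.645, 0, 0, 0, 0, 45]])

```text
t: 1.6
ee_pos: [0.5634, -0.0376, 0.2091]
ee_rot: [-0.0, 0.155, 0.988, -0.0]
force: [0.4, -0.6, 0.4]
width: 0.0451
gripper_force: 0.0
```

Request:
arm_command(commands=[[0, 0, 0, 0, 0, 0.38, 45], [0, 0, 0, 0, 0, 0.38, 45], [0, 0, 0, 0, 0, 0.38, 45], [0, 0, 0, 0, 0, 0.38, 45], [0, 0, 0, 0, 0, 0.38, 45]])

```text
t: 2.02
ee_pos: [0.5618, -0.0346, 0.2094]
ee_rot: [-0.001, 0.44, 0.898, -0.0]
force: [-0.2, 0.3, -0.8]
width: 0.045
gripper_force: 0.0
```

Request:
arm_command(commands=[[0, 0, 0, 0, 0, 0.38, 45], [0, 0, 0, 0, 0, 0.38, 45], [0, 0, 0, 0, 0, 0.38, 45], [0, 0, 0, 0, 0, 0.38, 45], [0, 0, 0, 0, 0, 0.38, 45]])

```text
t: 2.43
ee_pos: [0.5617, -0.0344, 0.2095]
ee_rot: [-0.001, 0.685, 0.729, -0.0]
force: [0.0, -0.5, -0.1]
width: 0.0448
gripper_force: 0.0
```

Request:
arm_command(commands=[[0, 0, 0, 0, 0, 0.154, 45], [0, 0, 0, 0, 0, 0.154, 45], [0, 0, 0, 0, 0, 0.154, 45], [0, 0, 0, 0, 0, 0.154, 45]])

```text
t: 2.77
ee_pos: [0.5618, -0.0344, 0.2097]
ee_rot: [-0.0, 0.765, 0.644, -0.0]
force: [-0.0, -0.2, 0.3]
width: 0.0448
gripper_force: 0.0
```

```bash
python3 - <<'E'
from h import *
s,p,d=snap("wrist","pics/w1.png")
o=np.array([.56452,-.03519]);a=np.radians(-10.07)
P=cloud("wrist",d,s);B=inbox(P,o,a)*1000
print("tcp box",inbox(s["ee_pos"],o,a)*1000,"yaw",np.degrees(np.arctan2(*R.from_quat(np.roll(s["ee_rot"],-1)).as_matrix()[[1,0],1])))
l=(B[...,2]>87)&(B[...,2]<99)&(abs(B[...,0])<60)&(abs(B[...,1]-33)<25)&(d>0)
print("lug",l.sum(),np.percentile(B[l],[2,50,98],axis=0).round(1))
t=(d>0)&(B[...,2]>130);print("fingers",np.percentile(B[t],[1,50,99],axis=0).round(1) if t.any() else 0)
E
```

```text
tcp box [ -2.79069211   0.28594592 209.69857215] yaw -9.782719452147397
lug 1973 [[-36.4  26.3  88.4]
 [  1.1  32.7  94.1]
 [ 39.   38.   95.8]]
fingers [[-61.8 -10.3 240.5]
 [ -2.3  11.1 297.2]
 [ 57.1  17.4 318.1]]
```

View pics/w1.png

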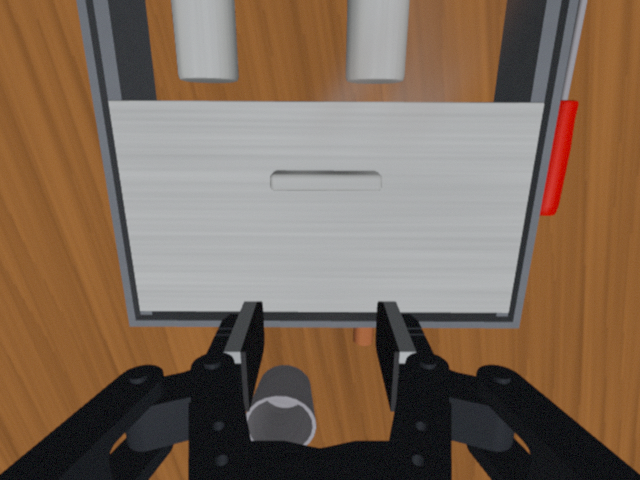

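The wrist view shows the cover and lug (lug at (270–380, 170–190)) square to the tool, with the finger tips behind them. Depth puts the lug's near face at y≈26.5, so both views agree. I descend behind it.

Request:
arm_command(commands=[[0, 0.03, 0.9, 0, 0, 0, 45], [0, 0.03, 0.9, 0, 0, 0, 45], [0, 0.03, 0.9, 0, 0, 0, 45], [0, 0.03, 0.9, 0, 0, 0, 45]])

```text
t: 3.15
ee_pos: [0.5606, -0.0342, 0.115]
ee_rot: [-0.004, 0.765, 0.644, -0.004]
force: [-0.6, -0.1, 0.8]
width: 0.045
gripper_force: 0.0
```

Request:
arm_command(commands=[[0, 0, 0.15, 0, 0, 0, 45], [0, 0, 0.3, 0, 0, 0, 45], [0, 0, 0.43, 0, 0, 0, 45], [0, 0, 0.43, 0, 0, 0, 45], [0, 0, 0.43, 0, 0, 0, 45]])

```text
t: 3.57
ee_pos: [0.5667, -0.0353, 0.0801]
ee_rot: [0.001, 0.766, 0.643, 0.001]
force: [0.6, 0.2, 0.3]
width: 0.0449
gripper_force: 0.0
```

Request:
arm_command(commands=[[0.05, 0, 0, 0, 0, 0, 45], [0.1, 0, 0, 0, 0, 0, 45], [0.15, 0, 0, 0, 0, 0, 45], [0.2, 0, 0, 0, 0, 0, 45], [0.25, 0, 0, 0, 0, 0, 45]])

```text
t: 3.98
ee_pos: [0.5699, -0.0096, 0.078]
ee_rot: [0.0, 0.766, 0.643, 0.0]
force: [-0.1, -0.4, -0.6]
width: 0.0449
gripper_force: 0.0
```

```bash
python3 - <<'E'
from h import *
s,p,d=snap("wrist","pics/w2.png")
o=np.array([.56452,-.03519]);a=np.radians(-10.07)
print(s["force"],s["ee_pos"],inbox(s["ee_pos"],o,a))
B=inbox(cloud("wrist",d,s),o,a)*1000
l=(B[...,2]>85)&(B[...,2]<99)&(abs(B[...,0])<60)&(B[...,1]>-20)&(B[...,1]<120)&(d>0)
print("lug",l.sum(),np.percentile(B[l],[2,50,98],axis=0).round(1))
s,p,d=snap("side","pics/s2.png")
cv2.imwrite("pics/s2c.png",cv2.resize(p[150:310,190:400,::-1],None,fx=3.5,fy=3.5))
cv2.imwrite("pics/comb.png",np.hstack([cv2.resize(cv2.imread("pics/w2.png"),(400,300)),cv2.resize(p[150:310,190:400,::-1],(394,300))]))
E
```

```text
[-0.11390968 -0.4315776  -0.59781621] [ 0.56986206 -0.00963732  0.07795149] [0.00079185 0.0260931  0.07795149]
lug 5850 [[-36.   27.5  85.7]
 [  1.3  35.2  94. ]
 [ 39.   38.5  95.5]]
```

View pics/comb.png

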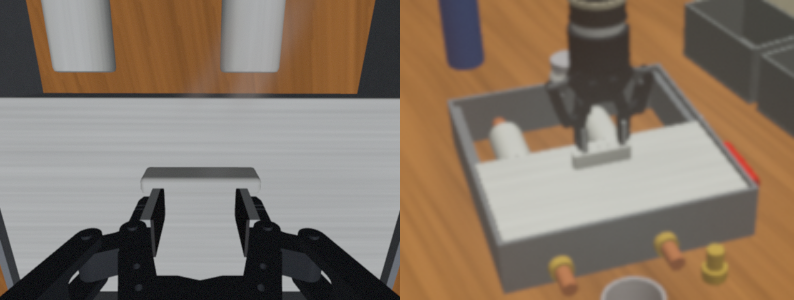

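The wrist picture shows the tips apparently at the lug, but in the side picture they seem to end at the lug's top edge. That's ambiguous, so I zoom in.

```bash
python3 - <<'E'
from h import *
p=cv2.imread("pics/s2.png")
c=cams.calibration("side");K=c["camera_matrix"];Rm=R.from_quat(np.roll(c["attitude"],-1)).as_matrix()
o=np.array([.56452,-.03519]);a=np.radians(-10.07);ca,sa=np.cos(a),np.sin(a)
def pr(x,y,z):
    w=np.array([o[0]+(x*ca-y*sa)/1e3,o[1]+(x*sa+y*ca)/1e3,z/1e3]);q=Rm.T@(w-c["eye"]);return K[0,0]*q[0]/-q[2]+K[0,2],K[1,1]*q[1]/q[2]+K[1,2]
for n,q in dict(lugL=(-40,27,95),lugR=(40,27,95),lugLb=(-40,27,71),tcp=(1,26,78),fl=(-23,26,84),fr=(24,26,84)).items(): print(n,np.round(pr(*q),1))
d=np.load("pics/s2.npy");B=inbox(cloud("side",d),o,a)*1000
for v in range(216,242,2): print(v,[tuple(B[v,u].round().astype(int)) for u in (286,292,309,315)])
k=cv2.resize(p[195:255,260:340],(800,600),interpolation=cv2.INTER_CUBIC);cv2.imwrite("pics/z.png",k)
E
```

```text
lugL [281.1 232.8]
lugR [312.4 226.5]
lugLb [281.6 240.9]
tcp [297.6 235.5]
fl [288.1 235.4]
fr [306.5 231.7]
216 [(np.int64(-29), np.int64(15), np.int64(147)), (np.int64(29), np.int64(169), np.int64(45)), (np.int64(28), np.int64(18), np.int64(133)), (np.int64(113), np.int64(216), np.int64(0))]
218 [(np.int64(-273), np.int64(-892), np.int64(729)), (np.int64(27), np.int64(162), np.int64(43)), (np.int64(28), np.int64(17), np.int64(128)), (np.int64(110), np.int64(209), np.int64(-3))]
220 [(np.int64(-29), np.int64(16), np.int64(135)), (np.int64(25), np.int64(156), np.int64(40)), (np.int64(28), np.int64(16), np.int64(123)), (np.int64(105), np.int64(196), np.int64(-1))]
222 [(np.int64(-29), np.int64(18), np.int64(129)), (np.int64(22), np.int64(147), np.int64(40)), (np.int64(27), np.int64(13), np.int64(119)), (np.int64(65), np.int64(81), np.int64(70))]
224 [(np.int64(-29), np.int64(18), np.int64(123)), (np.int64(21), np.int64(142), np.int64(37)), (np.int64(28), np.int64(16), np.int64(112)), (np.int64(63), np.int64(75), np.int64(68))]
226 [(np.int64(-29), np.int64(19), np.int64(117)), (np.in
[... 705 characters left out ...]
26), np.int64(89)), (np.int64(-13), np.int64(26), np.int64(86)), (np.int64(31), np.int64(27), np.int64(75)), (np.int64(47), np.int64(30), np.int64(69))]
236 [(np.int64(-28), np.int64(26), np.int64(84)), (np.int64(-14), np.int64(25), np.int64(80)), (np.int64(30), np.int64(26), np.int64(70)), (np.int64(44), np.int64(20), np.int64(70))]
238 [(np.int64(-29), np.int64(25), np.int64(78)), (np.int64(-14), np.int64(25), np.int64(75)), (np.int64(27), np.int64(16), np.int64(71)), (np.int64(42), np.int64(13), np.int64(69))]
240 [(np.int64(-29), np.int64(27), np.int64(71)), (np.int64(-14), np.int64(24), np.int64(70)), (np.int64(25), np.int64(11), np.int64(69)), (np.int64(38), np.int64(3), np.int64(71))]
```

View pics/z.png

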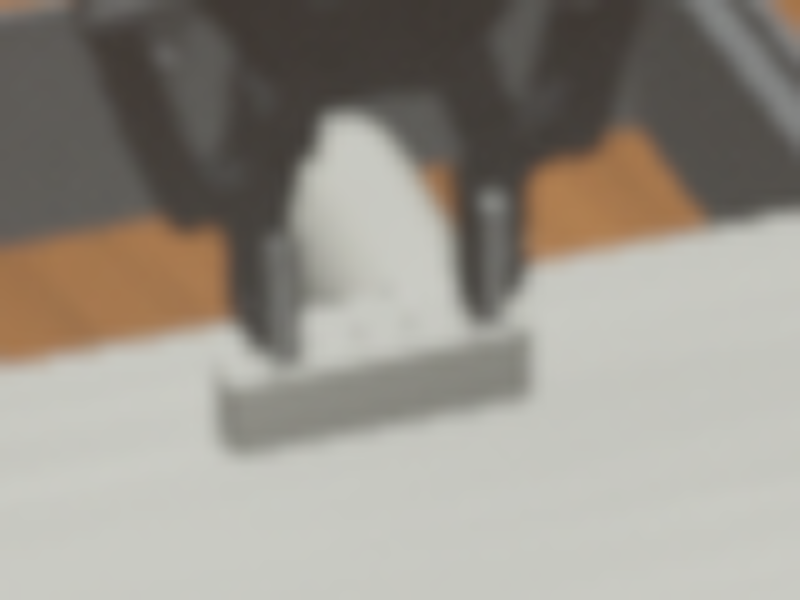

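The depth map settles it: the open tips end at z≈101 mm, about 23 mm behind the TCP. They are passing over the lug without touching it. I back off and go lower.

Request:
arm_command(commands=[[-0.1, 0, -0.03, 0, 0, 0, 45], [-0.2, 0, -0.03, 0, 0, 0, 45], [-0.32, 0, -0.03, 0, 0, 0, 45], [-0.32, 0, -0.03, 0, 0, 0, 45]])

```text
t: 4.42
ee_pos: [0.5635, -0.0449, 0.0804]
ee_rot: [0.001, 0.767, 0.642, -0.001]
force: [1.3, 0.6, 0.6]
width: 0.0453
gripper_force: 0.0
```

Request:
arm_command(commands=[[0, 0, 0.05, 0, 0, 0, 45], [0, 0, 0.1, 0, 0, 0, 45], [0, 0, 0.15, 0, 0, 0, 45], [0, 0, 0.18, 0, 0, 0, 45], [0, 0, 0.18, 0, 0, 0, 45]])

```text
t: 4.83
ee_pos: [0.5627, -0.0414, 0.0606]
ee_rot: [-0.001, 0.766, 0.643, -0.001]
force: [-0.2, 0.3, 0.1]
width: 0.0448
gripper_force: 0.0
```

```bash
python3 - <<'E'
from h import *
s,p,d=snap("side","pics/s3.png")
o=np.array([.56452,-.03519]);a=np.radians(-10.07)
print(s["force"],inbox(s["ee_pos"],o,a))
B=inbox(cloud("side",d),o,a)*1000
for lo,hi in((-45,-15),(15,45)):
    f=(d>0)&(p.max(-1)<110)&(B[...,0]>lo)&(B[...,0]<hi)&(B[...,1]>-30)&(B[...,1]<24)&(B[...,2]>74)&(B[...,2]<130)
    print(f.sum(),np.percentile(B[f],[2,50,98],axis=0).round())
E
```

```text
[-0.17053072  0.28812229  0.08425869] [-0.00067423 -0.00640842  0.06062683]
63 [[-39. -22.  95.]
 [-33. -15. 113.]
 [-28.  -4. 130.]]
83 [[ 21. -22.  93.]
 [ 24. -15. 110.]
 [ 39.   0. 130.]]
```

Request:
arm_command(commands=[[0, 0, 0.04, 0, 0, 0, 45], [0, 0, 0.08, 0, 0, 0, 45], [0, 0, 0.08, 0, 0, 0, 45]])

```text
t: 5.13
ee_pos: [0.5633, -0.0416, 0.0533]
ee_rot: [-0.001, 0.766, 0.643, -0.0]
force: [1.3, -0.6, -0.4]
width: 0.045
gripper_force: 0.0
```

```bash
python3 - <<'E'
from h import *
s,p,d=snap("side","pics/s4.png")
o=np.array([.56452,-.03519]);a=np.radians(-10.07)
print(s["force"],inbox(s["ee_pos"],o,a))
B=inbox(cloud("side",d),o,a)*1000
for lo,hi in((-45,-15),(15,45)):
    f=(d>0)&(p.max(-1)<110)&(B[...,0]>lo)&(B[...,0]<hi)&(B[...,1]>-30)&(B[...,1]<24)&(B[...,2]>72)&(B[...,2]<130)
    print(f.sum(),np.percentile(B[f],[0,2,50,98],axis=0).round())
cv2.imwrite("pics/z4.png",cv2.resize(p[195:255,260:340,::-1],(800,600),interpolation=cv2.INTER_CUBIC))
E
```

```text
[ 1.27794029 -0.59807305 -0.36032883] [-4.97951866e-05 -6.54388623e-03  5.33309626e-02]
99 [[-45. -21.  84.]
 [-41. -21.  90.]
 [-33. -15. 120.]
 [-26.   0. 130.]]
110 [[ 21. -23.  86.]
 [ 21. -21.  88.]
 [ 26. -16. 111.]
 [ 42.  -1. 130.]]
```

View pics/z4.png

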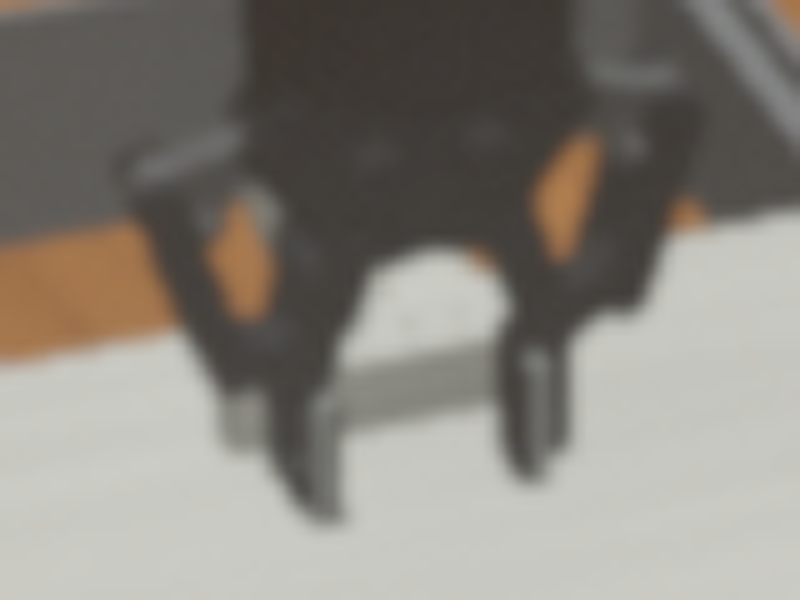

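Both fingers now hang in front of the lug, with tips about 5 mm above the plate: left tip at zoom (335,515), right at (530,480). Now I push steadily along tool x.

Request:
arm_command(commands=[[0.07, 0, 0, 0, 0, 0, 45], [0.14, 0, 0, 0, 0, 0, 45], [0.2, 0, 0, 0, 0, 0, 45], [0.25, 0, 0, 0, 0, 0, 45], [0.3, 0, 0, 0, 0, 0, 45]])

```text
t: 5.6
ee_pos: [0.5692, -0.0125, 0.0546]
ee_rot: [0.001, 0.766, 0.643, -0.001]
force: [0.0, -2.3, 0.5]
width: 0.0451
gripper_force: 1.4
```

Request:
arm_command(commands=[[0.07, 0, 0, 0, 0, 0, 45], [0.14, 0, 0, 0, 0, 0, 45], [0.21, 0, 0, 0, 0, 0, 45], [0.28, 0, 0, 0, 0, 0, 45], [0.35, 0, 0, 0, 0, 0, 45]])

```text
t: 6.02
ee_pos: [0.5754, 0.0226, 0.0546]
ee_rot: [0.0, 0.766, 0.643, -0.0]
force: [-0.2, -3.0, 2.0]
width: 0.0449
gripper_force: 1.7
```

Request:
arm_command(commands=[[0.07, 0, 0, 0, 0, 0, 45], [0.14, 0, 0, 0, 0, 0, 45], [0.21, 0, 0, 0, 0, 0, 45], [0.28, 0, 0, 0, 0, 0, 45], [0.35, 0, 0, 0, 0, 0, 45]])

```text
t: 6.43
ee_pos: [0.5814, 0.0572, 0.0545]
ee_rot: [0.0, 0.766, 0.643, 0.0]
force: [-0.8, -3.8, 2.6]
width: 0.0451
gripper_force: 1.9
```

Request:
arm_command(commands=[[0.07, 0, 0, 0, 0, 0, 45], [0.14, 0, 0, 0, 0, 0, 45], [0.21, 0, 0, 0, 0, 0, 45], [0.28, 0, 0, 0, 0, 0, 45], [0.35, 0, 0, 0, 0, 0, 45]])

```text
t: 6.85
ee_pos: [0.5872, 0.0917, 0.0543]
ee_rot: [-0.0, 0.766, 0.643, -0.0]
force: [-0.7, -3.9, 2.1]
width: 0.045
gripper_force: 1.9
```

Request:
arm_command(commands=[[0.07, 0, 0, 0, 0, 0, 45], [0.14, 0, 0, 0, 0, 0, 45], [0.21, 0, 0, 0, 0, 0, 45], [0.28, 0, 0, 0, 0, 0, 45], [0.35, 0, 0, 0, 0, 0, 45]])

```text
t: 7.27
ee_pos: [0.5933, 0.1262, 0.0543]
ee_rot: [-0.0, 0.766, 0.643, -0.0]
force: [-0.9, -4.2, 2.3]
width: 0.045
gripper_force: 1.9
```

```bash
cat > chk.py <<'E'
from h import *
import sys
n=sys.argv[1]
o=np.array([.56452,-.03519]);a=np.radians(-10.07)
s,p,d=snap("wrist",f"pics/{n}.png")
print(s["t"],s["force"],inbox(s["ee_pos"],o,a))
B=inbox(cloud("wrist",d,s),o,a)*1000
l=(B[...,2]>85)&(B[...,2]<99)&(abs(B[...,0])<45)&(B[...,1]>80)&(B[...,1]<240)&(d>0)&(p.min(-1)>90)
print("lug",l.sum(),np.percentile(B[l],[2,50,98],axis=0).round(1))
E
python3 chk.py w5
```

```text
7.2667 [-0.93606181 -4.2199184   2.28957947] [7.28271101e-05 1.63952428e-01 5.42567178e-02]
lug 7018 [[-36.4 175.2  91.8]
 [  0.9 181.5  94.2]
 [ 38.4 186.1  95.5]]
```

Request:
arm_command(commands=[[0.04, 0, 0, 0, 0, 0, 45], [0.08, 0, 0, 0, 0, 0, 45], [0.11, 0, 0, 0, 0, 0, 45], [0.14, 0, 0, 0, 0, 0, 45], [0.16, 0, 0, 0, 0, 0, 45]])

```text
t: 7.73
ee_pos: [0.5959, 0.1417, 0.054]
ee_rot: [-0.0, 0.766, 0.643, -0.0]
force: [-0.4, -2.8, 1.0]
width: 0.0451
gripper_force: 1.5
```

Request:
arm_command(commands=[[0.01, 0, 0, 0, 0, 0, 45], [0.02, 0, 0, 0, 0, 0, 45], [0.03, 0, 0, 0, 0, 0, 45], [0.03, 0, 0, 0, 0, 0, 45]])

```text
t: 8.07
ee_pos: [0.5962, 0.144, 0.054]
ee_rot: [-0.0, 0.766, 0.643, -0.0]
force: [-1.0, -4.1, 1.0]
width: 0.0449
gripper_force: 1.7
```

Request:
arm_command(commands=[[0.01, 0, 0, 0, 0, 0, 45], [0.02, 0, 0, 0, 0, 0, 45], [0.03, 0, 0, 0, 0, 0, 45], [0.03, 0, 0, 0, 0, 0, 45]])

```text
t: 8.4
ee_pos: [0.5962, 0.1441, 0.0542]
ee_rot: [0.002, 0.766, 0.642, -0.003]
force: [-2.9, -9.5, 2.7]
width: 0.0454
gripper_force: 4.9
```

Request:
arm_command(commands=[[0.01, 0, 0, 0, 0, 0, 45], [0.02, 0, 0, 0, 0, 0, 45], [0.03, 0, 0, 0, 0, 0, 45], [0.03, 0, 0, 0, 0, 0, 45]])

```text
t: 8.73
ee_pos: [0.5961, 0.1439, 0.0542]
ee_rot: [0.004, 0.767, 0.642, -0.005]
force: [-4.2, -15.4, 4.6]
width: 0.0449
gripper_force: 8.1
```

The force climbed to 15 N with no further motion, and the TCP sits at y≈182. The cover is against the end stop. I back off, rise and look into the valve bay.

Request:
arm_command(commands=[[-0.15, 0, 0, 0, 0, 0, 45], [-0.3, 0, 0, 0, 0, 0, 45], [-0.3, 0, -0.3, 0, 0, 0, 45], [-0.4, 0, -0.8, 0, 0, 0, 45], [-0.7, 0, -1, 0, 0, 0, 45]])

```text
t: 9.15
ee_pos: [0.5861, 0.0855, 0.155]
ee_rot: [-0.001, 0.764, 0.645, 0.002]
force: [1.9, -0.2, 1.2]
width: 0.0449
gripper_force: 0.0
```

Request:
arm_command(commands=[[-1, 0, -0.5, 0, 0, 0, 0], [-1, 0, -0.5, 0, 0, 0, 0], [-1, 0, -0.5, 0, 0, 0, 0], [-1, 0, -0.5, 0, 0, 0, 0], [-1, 0, -0.5, 0, 0, 0, 0]])

```text
t: 9.57
ee_pos: [0.5693, -0.0172, 0.2048]
ee_rot: [0.001, 0.767, 0.642, 0.002]
force: [-0.5, 0.7, -0.2]
width: -0.0
gripper_force: 0.0
```

```bash
python3 chk.py w6; python3 - <<'E'
from h import *
o=np.array([.56452,-.03519]);a=np.radians(-10.07)
s=r.state();B=inbox(cloud("wrist",np.load("pics/w6.npy"),s),o,a)*1000
print(s["width"])
m=(B[...,2]>51)&(B[...,2]<64)&(abs(B[...,0])<145)&(B[...,1]>-85)&(B[...,1]<75)
n,L,S,C=cv2.connectedComponentsWithStats(m.astype(np.uint8))
for i in range(1,n):
    if S[i,4]>100: print(S[i],np.percentile(B[L==i],[1,50,99],axis=0).round(1).tolist())
E
```

```text
9.5667 [-0.4868941   0.69518058 -0.23042027] [0.00152999 0.01849798 0.20477971]
0.00013205838153089973
[ 193  188   43  104 2651] [[-104.4, -45.5, 51.8], [-88.1, 10.3, 56.5], [-68.8, 40.0, 58.2]]
[ 351  189   36  103 1941] [[29.8, -45.8, 52.0], [43.6, -5.2, 56.1], [53.4, 39.4, 57.8]]Traceback (most recent call last):
  File "chk.py", line 9, in <module>
    print("lug",l.sum(),np.percentile(B[l],[2,50,98],axis=0).round(1))
                        ~~~~~~~~~~~~~^^^^^^^^^^^^^^^^^^^^^^^
    return _quantile_unchecked(
        a, q, axis, out, overwrite_input, method, keepdims, weights)
    return _ureduce(a,
                    func=_quantile_ureduce_func,
    ...<5 lines>...
                    overwrite_input=overwrite_input,
                    method=method)
    r = func(a, **kwargs)
    result = _quantile(arr,
                       quantiles=q,
    ...<2 lines>...
                       out=out,
                       weights=wgt)
    slices_having_nans = np.isnan(arr[-1, ...])
                                  ~~~^^^^^^^^^
IndexError: index -1 is out of bounds for axis 0 with size 0
```

View pics/w6.png

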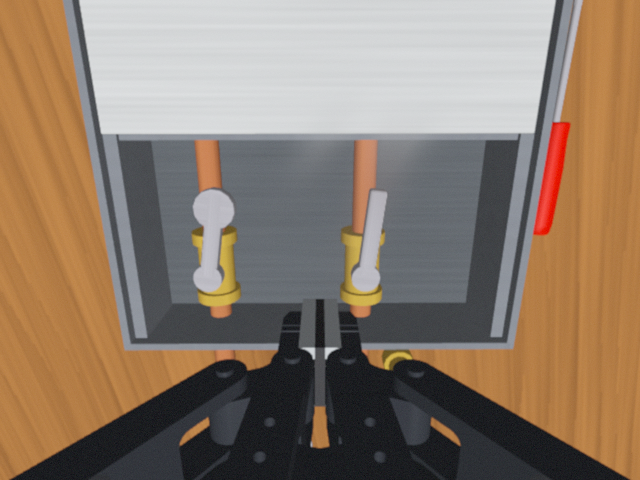

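The cover is parked and both handles show. The marked handle is on the left (x=−95 pivot, disc at pixel (214,210), hub at (207,278)) and the plain one on the right. I go above a spot on the −x side of the marked bar with fingers shut.

Request:
arm_command(commands=[[-0.21, -1, 0, 0, 0, 0, 0], [-0.21, -1, 0, 0, 0, 0, 0], [-0.21, -1, 0, 0, 0, 0, 0], [-0.21, -1, 0, 0, 0, 0, 0]])

```text
t: 9.95
ee_pos: [0.4622, -0.0176, 0.2016]
ee_rot: [-0.002, 0.765, 0.644, -0.001]
force: [0.4, 0.2, -0.3]
width: 0.0001
gripper_force: 0.0
```

Request:
arm_command(commands=[[0, -0.21, 0, 0, 0, 0, 0], [0, -0.21, 0.4, 0, 0, 0, 0], [0, -0.21, 0.8, 0, 0, 0, 0], [0, -0.21, 1, 0, 0, 0, 0], [0, -0.21, 1, 0, 0, 0, 0]])

```text
t: 10.37
ee_pos: [0.441, -0.0137, 0.0964]
ee_rot: [-0.005, 0.765, 0.644, -0.003]
force: [-1.1, -0.6, -0.3]
width: 0.0001
gripper_force: 0.0
```

```bash
cat > look.py <<'E'
from h import *
import sys
n=sys.argv[1]
o=np.array([.56452,-.03519]);a=np.radians(-10.07)
s,p,d=snap("side",f"pics/{n}.png")
T=inbox(s["ee_pos"],o,a)*1000;print(s["t"],s["force"],T)
B=inbox(cloud("side",d),o,a)*1000
f=(d>0)&(p.max(-1)<115)&(abs(B[...,0]-T[0])<35)&(abs(B[...,1]-T[1])<30)&(B[...,2]>48)
for lo in range(45,125,5):
    k=f&(B[...,2]>=lo)&(B[...,2]<lo+5)
    if k.sum()>1: print(lo,k.sum(),B[k].min(0).round(),B[k].max(0).round())
c=cams.calibration("side");K=c["camera_matrix"];Rm=R.from_quat(np.roll(c["attitude"],-1)).as_matrix();q=Rm.T@(s["ee_pos"]-c["eye"])
u,v=K[0,0]*q[0]/-q[2]+K[0,2],K[1,1]*q[1]/q[2]+K[1,2];print("tcp px",u,v)
U,V=int(u)-60,int(v)-50;cv2.imwrite(f"pics/{n}z.png",cv2.resize(p[V:V+90,U:U+120,::-1],(800,600),interpolation=cv2.INTER_CUBIC))
print("tcp in zoom",(u-U)*800/120,(v-V)*600/90)
E
python3 look.py s7
```

```text
10.3667 [-1.11629678 -0.5760821  -0.32144766] [-125.39592113   -0.42163493   96.40235537]
115 2 [-128.  -11.  117.] [-123.   -9.  119.]
120 17 [-135.  -14.  120.] [-118.   -6.  125.]
tcp px 248.81868280902103 245.5364759008986
tcp in zoom 405.45788539347353 336.9098393393241
```

View pics/s7z.png

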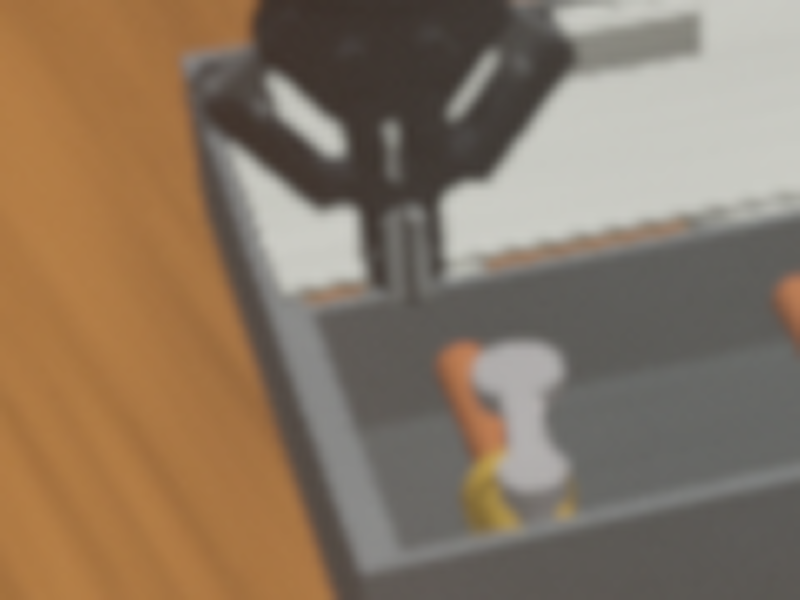

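The side zoom shows the shut tips at row 297 and the TCP projecting to row 337, so the tips sit about 17 mm above the reported TCP. That fits the lug finding. The disc handle is at zoom (520,370)–(540,470). I descend accordingly.

Request:
arm_command(commands=[[0, 0, 0.2, 0, 0, 0, 0], [0, 0, 0.4, 0, 0, 0, 0], [0, 0, 0.5, 0, 0, 0, 0], [0, 0, 0.5, 0, 0, 0, 0], [0, 0, 0.5, 0, 0, 0, 0]])

```text
t: 10.83
ee_pos: [0.4463, -0.0157, 0.0543]
ee_rot: [0.0, 0.766, 0.643, 0.0]
force: [0.6, 0.7, 0.5]
width: 0.0002
gripper_force: 0.0
```

```bash
python3 look.py s8
```

```text
10.8333 [0.57369567 0.70779653 0.48242095] [-119.79535237   -1.5005964    54.27723369]
75 4 [-127.  -14.   76.] [-118.  -10.   80.]
80 18 [-133.  -16.   80.] [-109.    1.   85.]
85 17 [-133.  -15.   85.] [-109.   -8.   90.]
90 25 [-134.  -15.   90.] [-108.    4.   95.]
95 21 [-134.  -16.   96.] [-107.    2.  100.]
100 24 [-134.  -15.  100.] [-108.    2.  105.]
105 21 [-133.  -16.  105.] [-107.   -6.  110.]
110 15 [-134.  -15.  110.] [-108.    2.  115.]
115 26 [-139.  -17.  115.] [-91.   0. 120.]
120 55 [-153.  -20.  120.] [-88.   9. 125.]
tcp px 252.79044207468502 259.82418352473906
tcp in zoom 405.2696138312334 338.82789016492706
```

Request:
arm_command(commands=[[-0.01, 0, 0.06, 0, 0, 0, 0], [-0.01, 0, 0.12, 0, 0, 0, 0], [-0.01, 0, 0.18, 0, 0, 0, 0], [-0.01, 0, 0.23, 0, 0, 0, 0], [-0.01, 0, 0.23, 0, 0, 0, 0]])

```text
t: 11.3
ee_pos: [0.4442, -0.0167, 0.0287]
ee_rot: [-0.001, 0.766, 0.643, -0.001]
force: [-0.3, -0.5, -0.7]
width: 0.0005
gripper_force: 0.0
```

```bash
python3 look.py s9|head -5
```

```text
11.3 [-0.34044985 -0.52995848 -0.71503641] [-121.73629099   -2.86726098   28.74521053]
50 10 [-129.  -16.   50.] [-96.  26.  55.]
55 17 [-135.  -18.   55.] [-111.   -7.   60.]
60 24 [-135.  -17.   60.] [-109.   -1.   65.]
65 20 [-136.  -16.   65.] [-110.   -5.   70.]
```

View pics/s9z.png

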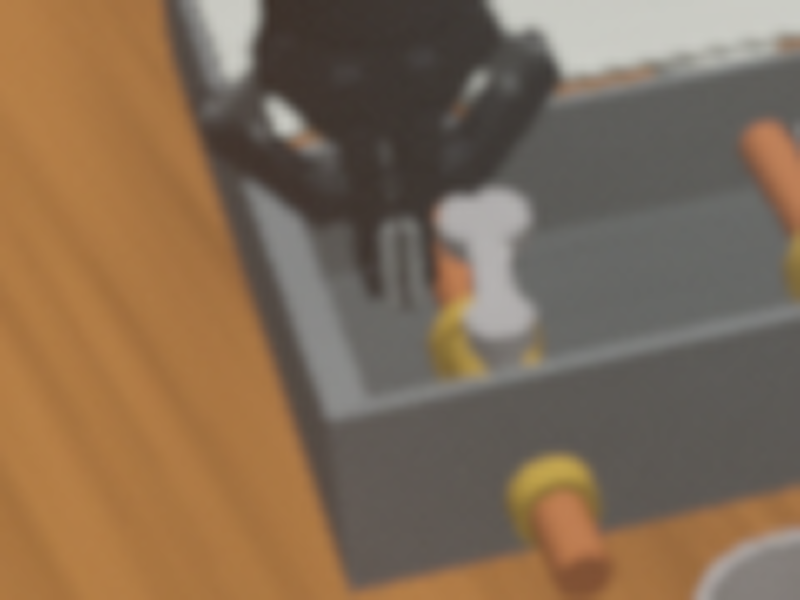

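The tips are now beside the bar on its −x side, with the finger at zoom (405,300) and the bar at (495,260). I sweep along the arc in three short stages.

Request:
arm_command(commands=[[-0.01, 0.07, 0, 0, 0, 0, 0], [0.01, 0.12, 0, 0, 0, 0, 0], [0.04, 0.16, 0, 0, 0, 0, 0], [0.06, 0.2, 0, 0, 0, 0, 0]])

```text
t: 11.68
ee_pos: [0.4653, -0.0151, 0.0304]
ee_rot: [-0.0, 0.766, 0.643, -0.002]
force: [-7.2, -3.2, 5.8]
width: 0.0002
gripper_force: 5.8
```

```bash
python3 look.py s10|head -4; python3 - <<'E'
import cv2
E
```

```text
11.6833 [-7.22550653 -3.15721384  5.76860019] [-101.15897413    2.45545024   30.43091066]
55 12 [-112.  -11.   55.] [-90.  -1.  59.]
60 18 [-115.   -9.   61.] [-93.   6.  64.]
65 16 [-115.  -11.   66.] [-90.  -3.  70.]
```

View pics/s10z.png

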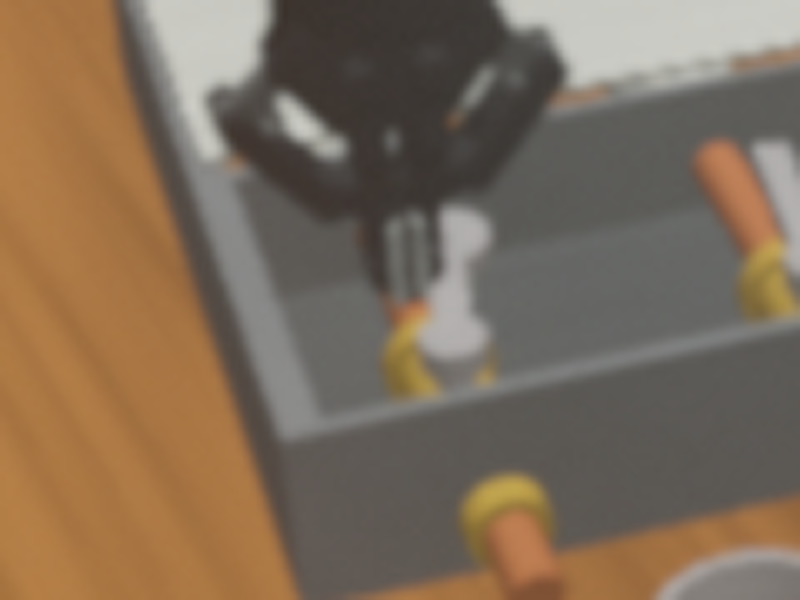

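The finger is against the bar's side near the disc, pushing with about 7 N. I continue along the arc. My picture budget is now used up, so the remaining checks use force and depth.

Request:
arm_command(commands=[[0.01, 0.05, 0, 0, 0, 0, 0], [0.01, 0.1, 0, 0, 0, 0, 0], [0.0, 0.15, 0, 0, 0, 0, 0], [-0.01, 0.2, 0, 0, 0, 0, 0]])

```text
t: 12.07
ee_pos: [0.4826, -0.0189, 0.0299]
ee_rot: [-0.002, 0.766, 0.643, -0.003]
force: [-7.2, -0.4, 4.7]
width: 0.0005
gripper_force: 5.2
```

```bash
cat > hand.py <<'E'
from h import *
import sys
o=np.array([.56452,-.03519]);a=np.radians(-10.07)
for cam in ("side","top"):
    s,p,d=snap(cam,f"pics/{sys.argv[1]}{cam}.png")
    if cam=="side": print(s["t"],s["force"].round(1),(inbox(s["ee_pos"],o,a)*1000).round(1))
    B=inbox(cloud(cam,d),o,a)*1000;sat=np.ptp(p.astype(int),axis=-1)
    for px in(-95,40):
        m=(d>0)&(sat<45)&(p.min(-1)>115)&(B[...,2]>51)&(B[...,2]<64)
        Q=B[...,:2]-[px,-35];rr=np.hypot(Q[...,0],Q[...,1]);m&=(rr<82)&(rr>30)&(Q[...,1]<90)
        if m.sum()>2: print(cam,px,m.sum(),"angle deg",np.degrees(np.arctan2(np.median(Q[m][:,0]),np.median(Q[m][:,1]))).round(1),"r",np.percentile(rr[m],[5,95]).round())
E
python3 hand.py h1
```

```text
12.0667 [-7.2 -0.4  4.7] [-83.5   1.8  29.9]
side -95 132 angle deg 48.8 r [33. 73.]
side 40 53 angle deg 6.4 r [34. 70.]
top -95 4 angle deg -125.9 r [75. 81.]
top 40 61 angle deg 5.3 r [32. 72.]
```

Request:
arm_command(commands=[[-0.01, 0.05, 0, 0, 0, 0, 0], [-0.04, 0.09, 0, 0, 0, 0, 0], [-0.08, 0.13, 0, 0, 0, 0, 0], [-0.12, 0.15, 0, 0, 0, 0, 0], [-0.14, 0.16, 0, 0, 0, 0, 0]])

```text
t: 12.58
ee_pos: [0.4984, -0.0344, 0.0294]
ee_rot: [-0.002, 0.766, 0.643, 0.0]
force: [-2.7, 3.0, -2.1]
width: -0.0002
gripper_force: 1.8
```

```bash
python3 hand.py h2
```

```text
12.5833 [-2.7  3.  -2.1] [-65.2 -10.8  29.4]
side -95 149 angle deg 83.0 r [32. 75.]
side 40 133 angle deg -73.4 r [33. 80.]
top 40 61 angle deg 6.0 r [33. 72.]
```

Now 83°. I push −y gently to the stop.

Request:
arm_command(commands=[[-0.01, 0, 0, 0, 0, 0, 0], [-0.02, 0, 0, 0, 0, 0, 0], [-0.03, 0, 0, 0, 0, 0, 0], [-0.04, 0, 0, 0, 0, 0, 0], [-0.04, 0, 0, 0, 0, 0, 0]])

```text
t: 13.1
ee_pos: [0.4991, -0.0396, 0.0307]
ee_rot: [0.001, 0.766, 0.643, 0.001]
force: [0.9, 3.6, -2.6]
width: -0.0001
gripper_force: 1.8
```

Request:
arm_command(commands=[[-0.01, 0, 0, 0, 0, 0, 0], [-0.02, 0, 0, 0, 0, 0, 0], [-0.03, 0, 0, 0, 0, 0, 0], [-0.03, 0, 0, 0, 0, 0, 0]])

```text
t: 13.43
ee_pos: [0.4991, -0.0419, 0.0309]
ee_rot: [0.0, 0.766, 0.643, 0.002]
force: [3.0, 5.6, -1.9]
width: -0.0003
gripper_force: 2.9
```

Request:
arm_command(commands=[[-0.01, 0, 0, 0, 0, 0, 0], [-0.02, 0, 0, 0, 0, 0, 0], [-0.03, 0, 0, 0, 0, 0, 0], [-0.03, 0, 0, 0, 0, 0, 0]])

```text
t: 13.77
ee_pos: [0.4991, -0.0419, 0.031]
ee_rot: [-0.002, 0.765, 0.644, 0.004]
force: [5.2, 12.0, -1.2]
width: -0.0
gripper_force: 6.1
```

Request:
arm_command(commands=[[-0.01, 0, 0, 0, 0, 0, 0], [-0.02, 0, 0, 0, 0, 0, 0], [-0.03, 0, 0, 0, 0, 0, 0], [-0.03, 0, 0, 0, 0, 0, 0]])

```text
t: 14.1
ee_pos: [0.499, -0.0419, 0.031]
ee_rot: [-0.004, 0.765, 0.644, 0.007]
force: [5.7, 16.8, -1.1]
width: -0.0001
gripper_force: 9.2
```

```bash
python3 hand.py h3
```

```text
14.1 [ 5.7 16.8 -1.1] [-63.3 -18.1  31. ]
side -95 167 angle deg 93.8 r [34. 75.]
side 40 139 angle deg -84.9 r [38. 80.]
top 40 60 angle deg 5.7 r [33. 72.]
```

The handle is at its stop: 17 N with no motion. I retreat: +y first, then up, then check the cover and both handles.

Request:
arm_command(commands=[[0.15, 0, 0, 0, 0, 0, 0], [0.2, 0, 0, 0, 0, 0, 0], [0.2, 0, -0.4, 0, 0, 0, 0], [0.2, 0, -0.8, 0, 0, 0, 0], [0.2, 0, -1, 0, 0, 0, 0]])

```text
t: 14.62
ee_pos: [0.5014, -0.0304, 0.1348]
ee_rot: [0.003, 0.766, 0.643, 0.0]
force: [0.3, -0.1, 1.2]
width: -0.0002
gripper_force: 0.0
```

Request:
arm_command(commands=[[0, 0.3, -0.8, 0, 0, 0, 0], [0, 0.6, -0.8, 0, 0, 0, 0], [0, 0.6, -0.8, 0, 0, 0, 0], [0, 0.6, -0.8, 0, 0, 0, 0]])

```text
t: 14.95
ee_pos: [0.5635, -0.0418, 0.2147]
ee_rot: [0.005, 0.766, 0.643, 0.002]
force: [-1.3, -0.2, 0.5]
width: 0.0
gripper_force: 0.0
```

```bash
python3 - <<'E'
from h import *
o=np.array([.56452,-.03519]);a=np.radians(-10.07)
s,p,d=snap("wrist","pics/w20.png");print(s["t"],s["force"].round(1),(inbox(s["ee_pos"],o,a)*1000).round())
B=inbox(cloud("wrist",d,s),o,a)*1000
for px in(-95,40):
    Q=B[...,:2]-[px,-35];rr=np.hypot(Q[...,0],Q[...,1])
    m=(d>0)&(B[...,2]>52)&(B[...,2]<62)&(rr<80)&(p.min(-1)>110)
    m&=(abs(B[...,0])<145)&(B[...,1]<78)&(B[...,1]>-80)
    if px==-95:m&=B[...,0]<10
    else:m&=B[...,0]>15
    for lo in (0,35,52):
        k=m&(rr>=lo)&(rr<(14 if lo==0 else lo+18));print(px,lo,k.sum(),np.median(B[k],0).round(1) if k.any() else "")
m=(d>0)&(B[...,2]>67)&(B[...,2]<75)&(abs(B[...,0])<130)&(B[...,1]>60)&(p.min(-1)>120)
print("cover trailing edge y",np.percentile(B[m][:,1],1) if m.any() else 0,"want 85")
E
```

```text
14.95 [-1.3 -0.2  0.5] [  0.  -7. 215.]
-95 0 616 [-93.2 -35.8  57.6]
-95 35 369 [-50.  -35.9  57.5]
-95 52 726 [-34.2 -35.8  57.6]
40 0 660 [ 41.2 -35.3  57.5]
40 35 376 [46.1  8.7 57.4]
40 52 391 [47.9 25.3 57.4]
cover trailing edge y 83.85442557889964 want 85
```

```bash
python3 -c "
from plant import r
print(r.close_job())"
```

```text
the job is handed in; nothing more can be done
None
```

The job is handed in: the cover was pushed to its end stop (no movement at 15 N), then the disc handle was turned fully shut (measured at 90°, no movement at 17 N), and the plain handle still measures about 6°, as before.

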